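# Slide the instrument-box lid out over the riser's edge

## Robot

A 7-joint arm with a two-finger parallel gripper is mounted at the origin on the work surface. World frame = base frame: x ahead of the robot, y to its left, z up, the work surface at z = 0. Lengths are in m, angles in degrees, forces in N, time in s.
With the tool pointing down it reaches from about 0.4 to 0.85 m from the base axis. Payload 6.9 kg.
Tool frame: the origin (TCP) lies between the finger pads; the fingertips stand 14 mm ahead of it and the grasp point (between the pads) lies 5 mm behind it (nose_length is the distance from the TCP to the fingertips, in m); x points along the fingers, y is the direction in which the jaws open and shut, and the axes are right-handed (so a half turn about x gives the same grasp; the last joint's range is limited). The gripper opens to 85 mm and grips with 20 to 120 N. Pads are 22 mm wide; open, the fingers measure 114 mm over their backs; the gripper's body (76 mm by 85 mm) begins 54 mm behind the grasp point. The pads swing forward as they close: fully open they stand 13 mm farther back than shut.
Start: joints at [-66.606, 29.078, -13.613, 85.955, 7.202, 65.827, -8.869], TCP at [0.186, 0.597, 0.245] pointing down, gripper open.
Joint ranges: [-176.47, 176.47], [-13.61, 117.27], [-81.72, 77.17], [0.22, 143.17], [-87.28, 267.28], [10, 112.55], [-165.47, 165.47]. Speed limits (degrees/s): [136.94, 136.94, 180, 180, 180, 180, 180].

## Interface

Orientations are given as a 3x3 rotation matrix whose columns are the frame's x, y, z axes.
In Python, from rig import read_state, camera, finish_job, nose_length gives the robot as it stands.
- The arm moves only by the tool drive_tool, never from a script. Its argument "commands" is a list of rows, each a list of 4 numbers: the shift along the tool's x, y, z in cm, then the turn about the tool's x in rad. A call has exactly 10 rows; each row shifts and turns the pose as measured when the row begins, along the tool's axes as they then stand; what a row does not reach is not made up. A row lasts 1/12 s, in which the tool goes at most 41.7 mm and 7.16 degrees, less where a joint would pass 70% of its speed; a pose out of reach is approached as far as the arm can. A call with a gripper value outside its range is refused whole. "jaw" is the closure, from 0 (fully open) to 1 (shut), set as the call begins (left out, the last holds). The fingers move at their own pace and stop on an object; "force" is the grip in N (left out, the last holds). Time passes only in rows, so rows that do not move let the fingers close, or fill a call up. It gives the time, the measured TCP pose, the force and the opening at its end, in the units of the state.
- read_state(): the state, without advancing time (a new reading comes with each control period).
- camera(name): name is "side" or "top"; returns a dict with "img" (480x640x3 uint8, blue, green, red), "vfov" (degrees; the focal length in pixels is half the picture's height over the tangent of half this angle, whatever the lens; pixels are square), "cx", "cy" (the principal point, pixels), "k1" (the pictures are not rectified: a ray, as slopes to the right and down, at radius r is drawn at 1 + k1 r^2 times it, then the intrinsics apply), "cam_to_world" (4x4, takes a point from camera to world coordinates). Camera axes: x right, y down, z forward; pixel columns grow to the right and rows downward; lengths in m; the calibration is good to about 2 mm. A picture is of the moment at which its call begins. There is no depth.
- finish_job(): hands the job in, once; it reports no verdict.
The state is a dict: "time_s": time; "joint_pos": joint angles; "joint_vel": joint speeds; "effort": joint torques, N m; "tcp_pos": TCP position; "orientation": TCP orientation; "ft_force": force on the tool from outside, world axes, zero at the start; "moment": the same for the moment, N m; "width": finger opening in m.
Only numpy, scipy, OpenCV 4.12 (cv2) and the standard library are available. Lean on these libraries where they do the work, as an engineer would, in place of code of your own. Each camera call takes 0.05 s, during which the arm holds its last target.

## Task

Slide the flat steel lid along the white riser, toward the open rectangular instrument box, until about 40 mm of it overhangs the riser's edge on that side, square to that edge, so that a gloved hand can take it from underneath. Only push it along with the fingers: do not lift or tip it, and let it hang over no other edge. Leave the box, the round bowl and the small bottle where they stand.

Things in the scene. Friction and masses are not known exactly. Their poses are not given: they have to be found in the camera images.
- riser: White enamelled instrument riser standing fixed on the steel table: flat smooth top 250 mm along its x, 300 mm along its y, no rim, top surface 70 mm above the table; the top sheet is 12 mm thick, on four feet. Origin on the table under the centre of the top; x points roughly away from the robot, y to the robot's left, z up. Turned up to 15 degrees either way. Its left and right edges (150 mm to +y and -y of the origin) are the two edges the lid may be slid to.
- riser_left_edge (a point): Middle of the riser's left (+y) edge, at the height of its top surface.
- riser_right_edge (a point): Middle of the riser's right (-y) edge, at the height of its top surface.
- lid: Thin flat rectangular steel lid lying loose on the riser, 110 mm along its x, 150 mm along its y, 6 mm thick, about 0.15 kg (varies). Origin at the centre of its underside; z up. It starts wholly on the riser, turned up to 15 degrees relative to it. The raised panel on top is only for looks (0.5 mm). It slides with ordinary friction and stays where it is left.
- lid_left_end (a point): Middle of the lid's left (+y) 110 mm end, 75 mm from its origin, half way up its thickness.
- lid_right_end (a point): Middle of the lid's right (-y) 110 mm end, 75 mm from its origin, half way up its thickness.
- box: Open rectangular steel instrument box with instruments inside, loose on the table: 146 mm along its x, 106 mm along its y, 45 mm high. Origin at the centre of its underside. It stands 260 to 290 mm from the riser's centre, off either the left (+y) or the right (-y) end; its side is the side to slide the lid to. It is lower than the riser's top. Not to be moved.
- bowl: Round open steel bowl, 96 mm across, 42 mm high, loose on the table off the other end of the riser, 260 to 290 mm from its centre. Origin at the centre of its underside. Not to be moved.
- vial: Small amber bottle with a steel cap, 30 mm across, 50 mm high, standing loose on the riser's far strip, 85 to 100 mm to +x of the riser's centre line. Origin at the centre of its underside. Not to be moved.
There are look-alikes about, which are no part of the job. Leave any red or yellow look-alike of the lid alone.

How it is judged (in metres and radians):
At the end, for the whole second after the job is handed in: The lid lies flat and still on the riser, the middle of its end overhanging the riser's edge on the box's side by 30 to 50 mm, square to that edge within 8 degrees, hanging over the front and back edges by no more than 5 mm; box, bowl and small bottle within 15 mm of where they stood (((y of box in the frame of riser above 0 m and y of lid_left_end in the frame of riser between 0.18 and 0.2 m) or (y of box in the frame of riser below 0 m and y of lid_right_end in the frame of riser between -0.2 and -0.18 m)) and angle between the y axis of lid and the y axis of riser, either way round below 0.14 rad and x of lid in the frame of riser between -0.075 and 0.075 m and z of lid in the frame of riser between 0.066 and 0.074 m and angle between lid's own z axis and vertical below 0.05 rad and linear speed of lid below 0.01 m/s and distance of each of box, bowl, vial from where it was at the start of the episode below 0.015 m); the robot touches nothing.
It fails at once if the lid is lifted off the riser (more than 12 mm) or falls (z of lid in the frame of riser above 0.082 m or z of lid in the frame of riser below 0.055 m).
It fails at once if the lid is tipped by more than 11 degrees (angle between lid's own z axis and vertical above 0.2 rad).
It fails at once if the box, bowl or small bottle is moved or knocked over (distance of any of box, bowl, vial from where it was at the start of the episode above 0.015 m or angle between vial's own z axis and vertical above 0.3 rad).
It also fails if it takes over 48 s, if anything falls off the work surface, if the arm or the gripper's body presses on something with over 40 N, if the wrist force passes 120 N, or if a joint passes its speed limit or range.

## Working session

There is one attempt and no reset: what is moved stays moved. The work goes in short steps, Python scripts to look and compute and a tool call to move; the robot and the scene stay as the last step left them, time stands still between calls to the robot, and variables do not carry over. Pictures are saved under pics/ and viewed, and the job is handed in when it is done.

Besides the shell and the picture viewer there is one more tool, called as a command line: name --pt "numbers of a row" for each row, then --argument value for the rest. drive_tool: Moves the arm, as the interface text tells. Its arguments: {"type":"object","properties":{"commands":{"type":"array"},"jaw":{"type":"number"},"force":{"type":"number"}},"required":["commands"]}

```bash
mkdir -p pics; ls; python3 - <<'E'
from rig import *
import cv2,numpy as np
s=read_state();print(s)
for n in("top","side"):
    c=camera(n);cv2.imwrite(f"pics/{n}0.png",c["img"]);print(n,c["vfov"],c["cx"],c["cy"],c["k1"],np.round(c["cam_to_world"],4).tolist())
E
```

```text
pics
{'time_s': 0.0, 'joint_pos': array([-66.60873894,  29.12552998, -13.60719259,  86.00784057,
         7.2019314 ,  65.82794625,  -8.86845636]), 'joint_vel': array([ 0.0854749 ,  0.02300712, -0.03510306, -0.00381493,  0.00070205,
       -0.05275981, -0.00942307]), 'effort': array([-6.41717579e-04, -6.20584202e+01, -2.18662351e+00, -2.49658316e+01,
        1.29011591e-02,  1.17469963e-02,  3.97067126e-07]), 'tcp_pos': array([0.18629394, 0.59609057, 0.24443379]), 'orientation': array([[-4.86956064e-04,  2.98149296e-01,  9.54519125e-01],
       [-1.72366195e-03,  9.54517570e-01, -2.98149690e-01],
       [-9.99998396e-01, -1.79045410e-03,  4.91004791e-05]]), 'ft_force': array([-0.22626711, -0.30247576, -0.84586866]), 'moment': array([-0.06540584, -0.01420518,  0.01418557]), 'width': 0.08527525842371529}
top 53.40793324411668 321.3559267138286 235.87155334071664 0.03626739011272477 [[-0.1899, -0.9622, 0.195, 0.3274], [-0.9818, 0.1872, -0.0325, 0.0384], [-0.0052, -0.1976, -0.9803, 0.9351], [0.0, 0.0, 0.0, 1.0]]
side 53.893822330568995 313.1010719233926 242.89680675822626 -0.022594676942751014 [[-0.998, -0.0533, 0.0345, 0.4737], [-0.0615, 0.6797, -0.7309, 0.6393], [0.0155, -0.7316, -0.6816, 0.6611], [0.0, 0.0, 0.0, 1.0]]
```

View pics/top0.png

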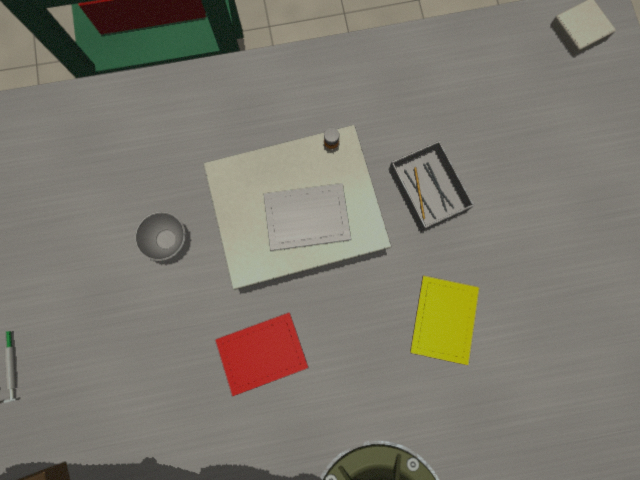

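View pics/side0.png

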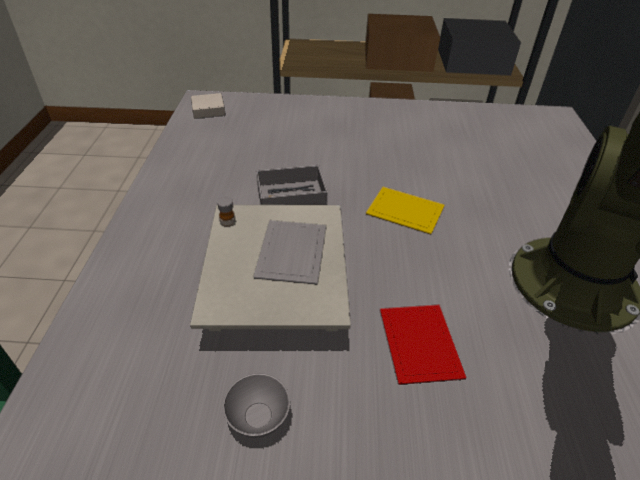

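Top view: the riser's corners are at about (205,163), (355,126), (389,248) and (234,289). The lid spans (264,193) to (351,240). The box at (430,187) is off the right (-y) end, the bowl is at (161,237), and the bottle is at (331,140). Next I'll refine these numerically.

```bash
cat > h.py <<'E'
from rig import *
import cv2,numpy as np
from scipy.optimize import least_squares
def K(c):
    f=240/np.tan(np.radians(c["vfov"]/2)); return f
def px2w(c,uv,z):
    f=K(c); uv=np.atleast_2d(np.array(uv,float)); d=(uv-[c["cx"],c["cy"]])/f
    u=d.copy()
    for _ in range(20): u=d/(1+c["k1"]*(u**2).sum(1,keepdims=True))
    M=c["cam_to_world"]; r=np.c_[u,np.ones(len(u))]@M[:3,:3].T; o=M[:3,3]
    return o+r*((z-o[2])/r[:,2:3])
def w2px(c,P):
    M=c["cam_to_world"]; q=(np.atleast_2d(P)-M[:3,3])@M[:3,:3]; u=q[:,:2]/q[:,2:]
    return u*(1+c["k1"]*(u**2).sum(1,keepdims=True))*K(c)+[c["cx"],c["cy"]]
def rect(x,y,th,lx,ly,z):
    s=np.array([[1,1],[1,-1],[-1,-1],[-1,1]])*[lx/2,ly/2]
    R=np.array([[np.cos(th),-np.sin(th)],[np.sin(th),np.cos(th)]])
    return np.c_[s@R.T+[x,y],np.full(4,z)]
def edgefit(c,p0,lx,ly,z,sub=16,n=40,half=5,drop=()):
    """fit rectangle pose by sub-pixel gradient along edge normals"""
    g=cv2.GaussianBlur(cv2.cvtColor(c["img"],cv2.COLOR_BGR2GRAY),(3,3),0).astype(np.float32)
    p=np.array(p0,float)
    for it in range(6):
        C=w2px(c,rect(*p,lx,ly,z)); pts=[]
        for i in range(4):
            if i in drop: continue
            a,b=C[i],C[(i+1)%4]; t=(b-a)/np.linalg.norm(b-a); nn=np.array([-t[1],t[0]])
            ks=np.arange(-half,half+.01,.25)
            for s in np.linspace(.08,.92,n):
                m=a+(b-a)*s; q=m+ks[:,None]*nn
                v=cv2.remap(g,q[:,0].astype(np.float32)[None],q[:,1].astype(np.float32)[None],cv2.INTER_LINEAR)[0]
                d=np.abs(np.gradient(v)); k=d.argmax()
                if d[k]>1.2: pts.append((i,*q[k]))
        pts=np.array(pts); idx=pts[:,0].astype(int); W=px2w(c,pts[:,1:],z)[:,:2]
        def res(p):
            R=rect(*p,lx,ly,z)[:,:2]; A=R[idx];B=R[(idx+1)%4]; t=(B-A)/np.linalg.norm(B-A,axis=1)[:,None]
            return (W[:,0]-A[:,0])*-t[:,1]+(W[:,1]-A[:,1])*t[:,0]
        r=least_squares(res,p,loss="soft_l1",f_scale=.001); p=r.x; half=max(3,half-.5)
    return p,np.median(np.abs(res(p))),np.bincount(idx,minlength=4)
def inr(r,P):
    d=np.array(P)[:2]-r[:2]; return np.array([[np.cos(r[2]),np.sin(r[2])],[-np.sin(r[2]),np.cos(r[2])]])@d
def init(c,pix,z):
    W=px2w(c,pix,z)[:,:2]; # pix: farleft, farright, nearright, nearleft
    d=(W[0]+W[3]-W[1]-W[2]); return [*W.mean(0),np.arctan2(-d[0],d[1])]
E
cat > a.py <<'E'
from h import *
c=camera("top"); s=camera("side")
r0=init(c,[(205,163),(355,126),(389,248),(234,289)],.07); print(r0)
l0=init(c,[(264,193),(343,184),(351,240),(270,250)],.076); print(l0)
for n,k in(("top",c),("side",s)):
    r,e,ct=edgefit(k,r0,.25,.30,.07); l,e2,ct2=edgefit(k,l0,.11,.15,.076)
    print(n,np.round(r,4),e,ct,np.round(l,4),e2,ct2,"lid in riser",inr(r,l),np.degrees(l[2]-r[2]))
    im=k["img"].copy()
    for R,w in((rect(*r,.25,.3,.07),(0,0,255)),(rect(*l,.11,.15,.076),(0,255,0))):
        cv2.polylines(im,[np.round(w2px(k,R)*8).astype(int)],True,w,1,0,3)
    cv2.imwrite(f"pics/{n}_fit.png",cv2.resize(im[100:340,150:470],(800,600)))
b=px2w(c,[(331,131),(430,187),(161,237)],.045); print("vial/box/bowl approx",b, [inr(r,x) for x in b])
E
python3 a.py
```

```text
[np.float64(0.5670029061111532), np.float64(0.0450476060432206), np.float64(0.06646580661231942)]
[np.float64(0.5395313150942194), np.float64(0.028915059359295413), np.float64(-0.07076639970881506)]
top [0.5692 0.0459 0.0734] 0.0012760489851186968 [36 40 40 40] [ 0.5401  0.0301 -0.0581] 0.001460953126291316 [37 40 40 39] lid in riser [-0.03025942 -0.01362024] -7.536779162204069
side [0.5699 0.0467 0.0761] 0.0008593326045964397 [40 40 40 40] [ 0.5407  0.0333 -0.0542] 0.0013358760596505976 [40 40 40 40] lid in riser [-0.03014754 -0.01113572] -7.4653850029970945
vial/box/bowl approx [[ 0.70964481 -0.05037771  0.045     ]
 [ 0.5591459  -0.21603941  0.045     ]
 [ 0.56050933  0.30800505  0.045     ]] [array([ 0.13197975, -0.10744106]), array([-0.03068255, -0.26117687]), array([0.01053274, 0.2612461 ])]
```

View pics/top_fit.png

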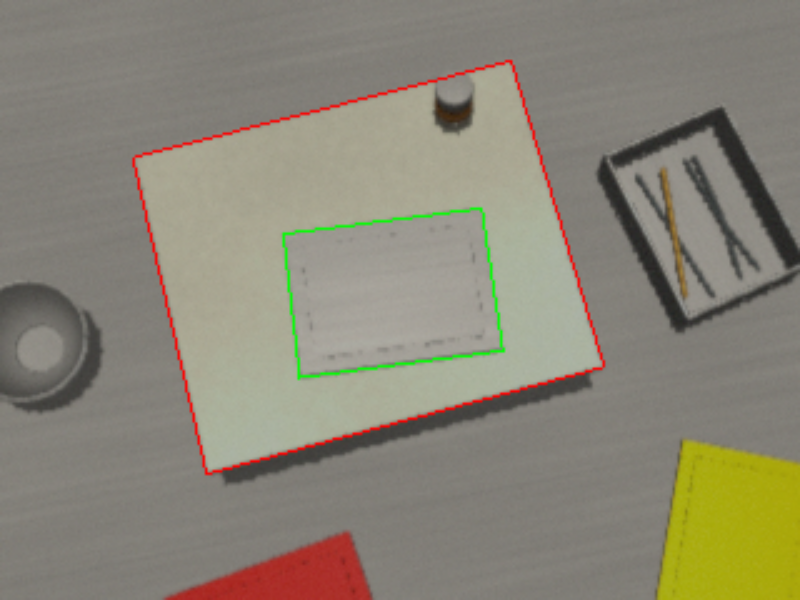

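View pics/side_fit.png

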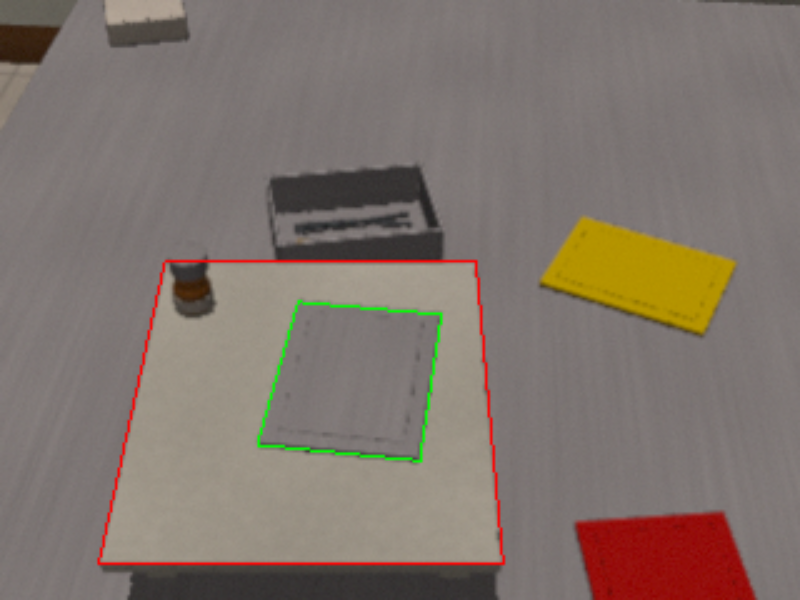

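Both fits agree within about 2 mm. In the riser frame the lid is at (-0.030, -0.012), turned -7.5°. The target is y = -0.115 (-0.190 at the end) with yaw 0. I'll push its left end with both fingers, with the jaw axis along riser x.

```bash
python3 -c "
from rig import *
print(nose_length() if callable(nose_length) else nose_length)"; cat > rel.py <<'E'
# usage: rel.py x y z(tip? no: tcp) in riser frame -> cm in tool axes
import sys; from h import *
R=np.array([.5695,.0463,.0750])
s=read_state(); p=s["tcp_pos"]; O=s["orientation"]
a=np.array([float(v) for v in sys.argv[1:4]])
c,d=np.cos(R[2]),np.sin(R[2])
t=np.array([R[0]+c*a[0]-d*a[1],R[1]+d*a[0]+c*a[1],a[2]])
print("t",s["time_s"],"tcp riser",inr(R,p).round(4),p[2].round(4),"shift cm tool",(O.T@(t-p)*100).round(2))
y=O[:,1]; e=np.arctan2(y[1],y[0])-R[2]; print("yaw err deg",np.degrees(e),"turn about x rad",e.round(4),"F",s["ft_force"].round(2),"w",s["width"])
E
python3 rel.py -0.03 0.10 0.2
```

```text
0.014
t 0.2 tcp riser [-0.3408  0.5771] 0.2448 shift cm tool [  4.51 -32.88  46.49]
yaw err deg 68.35284448184692 turn about x rad 1.193 F [ 0.04  0.53 -0.01] w 0.08543179138344484
```

drive_tool --pt "0 0 0 0.12" --pt "0 0 0 0.12" --pt "0 0 0 0.12" --pt "0 0 0 0.12" --pt "0 0 0 0.12" --pt "0 0 0 0.12" --pt "0 0 0 0.12" --pt "0 0 0 0.12" --pt "0 0 0 0.12" --pt "0 0 0 0.12" --jaw 0.3

```text
time_s: 1.03
tcp_pos: [0.1862, 0.5947, 0.2421]
orientation: [[-0.003, 1.0, 0.023], [-0.006, 0.023, -1.0], [-1.0, -0.003, 0.006]]
ft_force: [0.8, 0.3, -0.0]
width: 0.06
```

```bash
python3 rel.py -0.03 0.10 0.2
```

```text
t 1.0333 tcp riser [-0.3411  0.5756] 0.2421 shift cm tool [ 4.39 33.54 45.87]
yaw err deg -2.9567811919872207 turn about x rad -0.0516 F [ 0.82  0.27 -0.01] w 0.05997556072671546
```

drive_tool --pt "0 2.3 3.2 -0.01" --pt "0 2.3 3.2 -0.01" --pt "0 2.3 3.2 -0.01" --pt "0 2.3 3.2 -0.01" --pt "0 2.3 3.2 -0.01" --pt "0 2.3 3.2 0" --pt "0 2.3 3.2 0" --pt "0 2.3 3.2 0" --pt "0 2.3 3.2 0" --pt "0 2.3 3.2 0"

```text
time_s: 1.87
tcp_pos: [0.4322, 0.2849, 0.2388]
orientation: [[-0.009, 0.996, 0.087], [-0.004, 0.087, -0.996], [-1.0, -0.009, 0.003]]
ft_force: [-0.2, 1.0, -0.2]
width: 0.0599
```

```bash
python3 rel.py -0.03 0.10 0.14
```

```text
t 1.8667 tcp riser [-0.1191  0.2483] 0.2388 shift cm tool [ 9.84  8.81 14.91]
yaw err deg 0.714697185340798 turn about x rad 0.0125 F [-0.16  1.01 -0.16] w 0.05989592916222537
```

drive_tool --pt "0.5 1.2 2.0 0.002" --pt "0.5 1.2 2.0 0.002" --pt "0.5 1.2 2.0 0.002" --pt "0.5 1.2 2.0 0.002" --pt "1 1.2 2.0 0.002" --pt "1 1.2 2.0 0.002" --pt "1 1.2 2.0 0" --pt "1 0.4 1 0" --pt "1 0 0 0" --pt "1 0 0 0"

```text
time_s: 2.7
tcp_pos: [0.5419, 0.123, 0.1571]
orientation: [[-0.001, 0.998, 0.059], [-0.005, 0.059, -0.998], [-1.0, -0.002, 0.005]]
ft_force: [-1.0, -0.3, 0.4]
width: 0.0597
```

```bash
python3 rel.py -0.03 0.10 0.095;python3 - <<'E'
from h import *
for n in("top","side"):
    cv2.imwrite(f"pics/{n}2.png",cv2.resize(camera(n)["img"][100:340,150:470],(800,600)))
E
```

```text
t 2.7 tcp riser [-0.0218  0.0785] 0.1571 shift cm tool [ 6.2  -0.85 -2.17]
yaw err deg -0.9123647567897242 turn about x rad -0.0159 F [-0.99 -0.34  0.36] w 0.05965625683673706
```

View pics/side2.png

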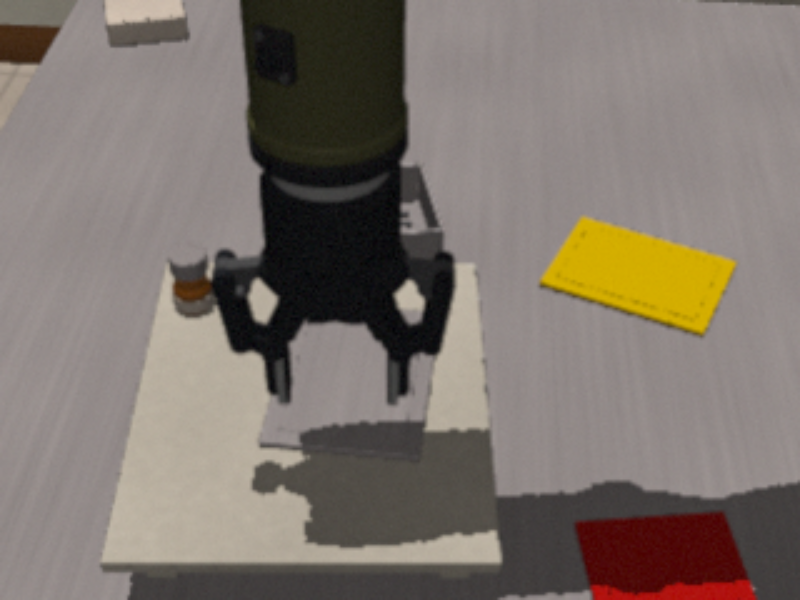

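View pics/top2.png

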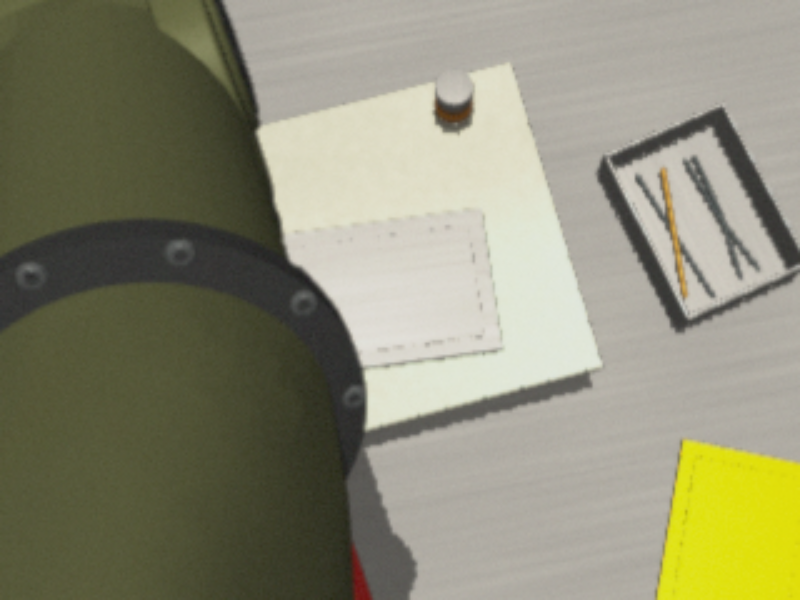

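The lid hasn't moved and the fingers are above its left end. I'll back off 22 mm first, then descend.

drive_tool --pt "0 -0.5 -1 -0.004" --pt "0 -0.3 -1 -0.004" --pt "0 -0.1 -0.3 -0.004" --pt "0.6 0 0 -0.003" --pt "0.7 0 0 0" --pt "0.7 0 0 0" --pt "0.7 0 0 0" --pt "0.7 0 0 0" --pt "0.5 0 0 0" --pt "0 0 0 0"

```text
time_s: 3.63
tcp_pos: [0.5277, 0.1525, 0.1149]
orientation: [[-0.003, 0.997, 0.083], [-0.003, 0.083, -0.997], [-1.0, -0.003, 0.003]]
ft_force: [0.8, -0.2, -0.1]
width: 0.0596
```

```bash
python3 rel.py -0.03 0.10 0.09;python3 - <<'E'
from h import *
for n in("side",):
    cv2.imwrite(f"pics/{n}3.png",cv2.resize(camera(n)["img"][180:360,180:420],(800,600)))
E
```

```text
t 3.6333 tcp riser [-0.0337  0.1091] 0.1149 shift cm tool [2.49 0.37 0.9 ]
yaw err deg 0.46675098628076234 turn about x rad 0.0081 F [ 0.82 -0.2  -0.11] w 0.059566266778014826
```

View pics/side3.png

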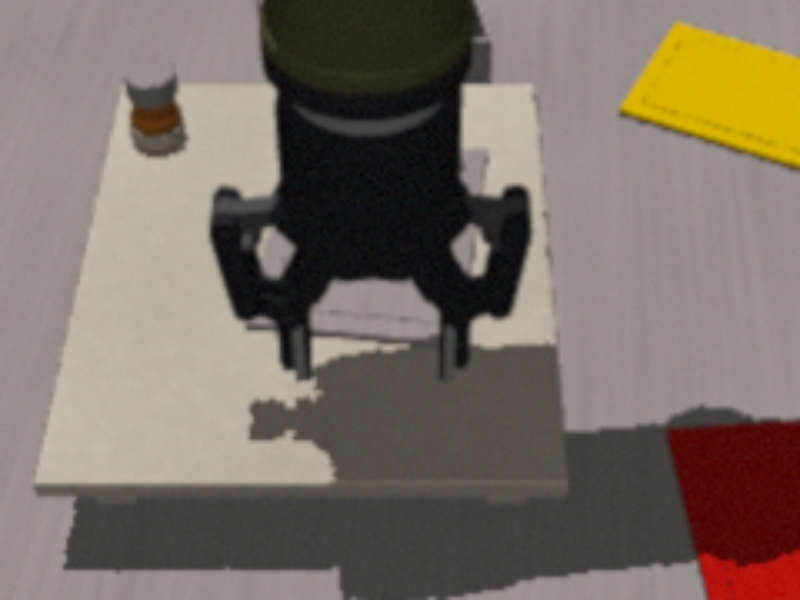

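```bash
python3 - <<'E'
from h import *
R=np.array([.5695,.0463,.0750]); c=camera("side")
for px in((303,378),(447,378)):
    for z in(.07,.08,.09,.1,.11):
        P=px2w(c,[(180+px[0]*.3,180+px[1]*.3)],z)[0]; print(z,inr(R,P).round(4))
E
```

```text
0.07 [0.0023 0.0863]
0.08 [0.0014 0.095 ]
0.09 [0.0005 0.1037]
0.1 [-0.0004  0.1123]
0.11 [-0.0013  0.121 ]
0.07 [-0.0688  0.0863]
0.08 [-0.0685  0.095 ]
0.09 [-0.0682  0.1037]
0.1 [-0.0679  0.1123]
0.11 [-0.0676  0.121 ]
```

drive_tool --pt "0.3 0 0 0" --pt "0.3 0 0 0.004" --pt "0.3 0 0 0.004" --pt "0.3 0 0 0" --pt "0.3 0 0 0" --pt "0.2 0 0 0" --pt "0.2 0 0 0" --pt "0.1 0 0 0" --pt "0 0 0 0" --pt "0 0 0 0"

```text
time_s: 4.57
tcp_pos: [0.5291, 0.1522, 0.0946]
orientation: [[0.0, 0.997, 0.073], [-0.003, 0.073, -0.997], [-1.0, -0.0, 0.003]]
ft_force: [0.6, 0.3, 0.3]
width: 0.06
```

```bash
python3 rel.py -0.03 0.10 0.087;python3 - <<'E'
from h import *
for n in("side",):
    cv2.imwrite(f"pics/{n}4.png",cv2.resize(camera(n)["img"][240:315,240:340],(800,600),interpolation=cv2.INTER_CUBIC))
E
```

```text
t 4.5667 tcp riser [-0.0324  0.1087] 0.0946 shift cm tool [0.77 0.24 0.87]
yaw err deg -0.10040580524221926 turn about x rad -0.0018 F [0.6  0.33 0.27] w 0.06003747317020472
```

View pics/side4.png

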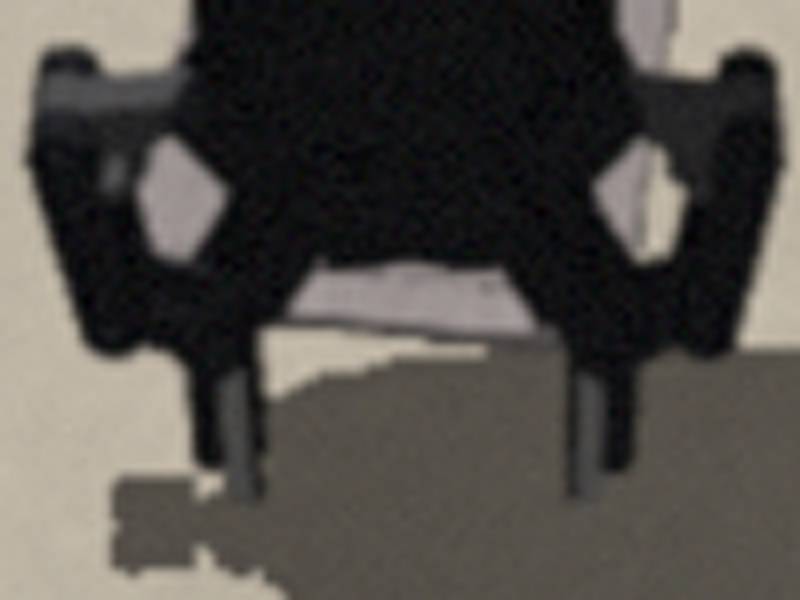

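The fingertips extend only about 6–8 mm past the TCP at this closure, so I'll lower in small steps and feel for the riser.

drive_tool --pt "0.2 0 0 0" --pt "0.2 0 0 0" --pt "0.2 0 0 0" --pt "0.1 0 0 0" --pt "0.1 0 0 0" --pt "0.1 0 0 0" --pt "0 0 0 0" --pt "0 0 0 0" --pt "0 0 0 0" --pt "0 0 0 0"

```text
time_s: 5.45
tcp_pos: [0.5293, 0.1523, 0.085]
orientation: [[0.001, 0.997, 0.073], [-0.002, 0.073, -0.997], [-1.0, 0.0, 0.003]]
ft_force: [-0.9, 0.8, -1.1]
width: 0.0597
```

drive_tool --pt "0.1 0 0 0" --pt "0.1 0 0 0" --pt "0 0 0 0" --pt "0 0 0 0" --pt "0 0 0 0" --pt "0 0 0 0" --pt "0 0 0 0" --pt "0 0 0 0" --pt "0 0 0 0" --pt "0 0 0 0"

```text
time_s: 6.28
tcp_pos: [0.5295, 0.1523, 0.083]
orientation: [[0.001, 0.997, 0.073], [-0.002, 0.073, -0.997], [-1.0, 0.001, 0.002]]
ft_force: [0.2, -0.3, -0.1]
width: 0.0597
```

```bash
python3 rel.py -0.03 0.10 0.087;python3 - <<'E'
from h import *
R=np.array([.5695,.0463,.0750]);
for n in("side",):
    c=camera(n);cv2.imwrite(f"pics/{n}5.png",cv2.resize(c["img"][240:315,240:340],(800,600),interpolation=cv2.INTER_CUBIC))
E
```

```text
t 6.2833 tcp riser [-0.032   0.1087] 0.083 shift cm tool [-0.4   0.2   0.87]
yaw err deg -0.10184049759436638 turn about x rad -0.0018 F [ 0.19 -0.27 -0.07] w 0.05965401363180915
```

View pics/side5.png

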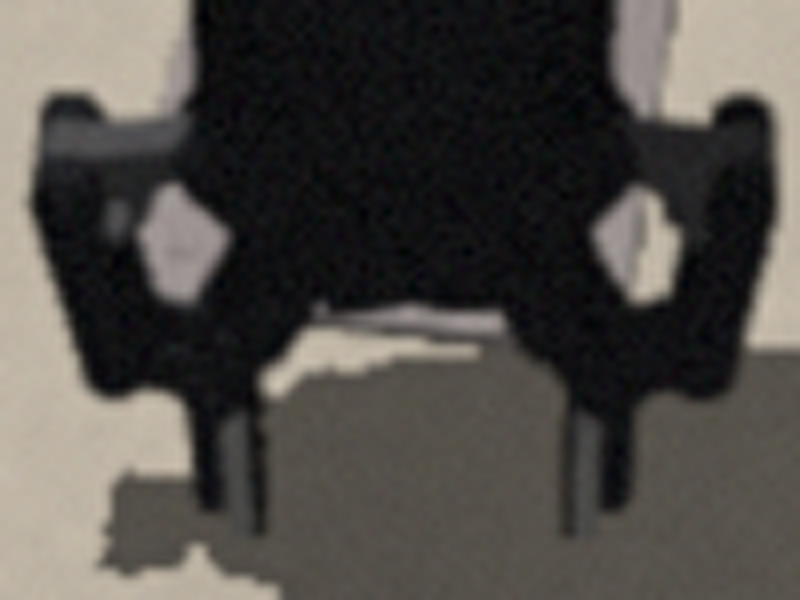

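drive_tool --pt "0.1 0 0 0" --pt "0.1 0 0 0" --pt "0 0 0 0" --pt "0 0 0 0" --pt "0 0 0 0" --pt "0 0 0 0" --pt "0 0 0 0" --pt "0 0 0 0" --pt "0 0 0 0" --pt "0 0 0 0"

```text
time_s: 7.17
tcp_pos: [0.5295, 0.1524, 0.0808]
orientation: [[0.001, 0.997, 0.073], [-0.002, 0.073, -0.997], [-1.0, 0.001, 0.002]]
ft_force: [0.4, 0.2, -0.2]
width: 0.0594
```

drive_tool --pt "0.1 0 0 0" --pt "0.1 0 0 0" --pt "0 0 0 0" --pt "0 0 0 0" --pt "0 0 0 0" --pt "0 0 0 0" --pt "0 0 0 0" --pt "0 0 0 0" --pt "0 0 0 0" --pt "0 0 0 0"

```text
time_s: 8.0
tcp_pos: [0.5296, 0.1524, 0.0791]
orientation: [[0.002, 0.997, 0.073], [-0.002, 0.073, -0.997], [-1.0, 0.001, 0.002]]
ft_force: [-0.1, -0.0, 1.1]
width: 0.0599
```

```bash
python3 rel.py -0.03 0.10 0.087;python3 - <<'E'
from h import *
R=np.array([.5695,.0463,.0750]);
for n in("side",):
    c=camera(n);cv2.imwrite(f"pics/{n}6.png",cv2.resize(c["img"][240:315,240:340],(800,600),interpolation=cv2.INTER_CUBIC))
for z in (.07,.08,.09): print(z,inr(R,px2w(c,[(271.25,306.9)],z)[0]))
E
```

```text
t 8.0 tcp riser [-0.0318  0.1087] 0.0791 shift cm tool [-0.78  0.19  0.88]
yaw err deg -0.10260863144476443 turn about x rad -0.0018 F [-0.09 -0.03  1.1 ] w 0.059935240942676805
0.07 [0.00027283 0.11480475]
0.08 [-0.00059684  0.12298881]
0.09 [-0.00146652  0.13117288]
```

View pics/side6.png

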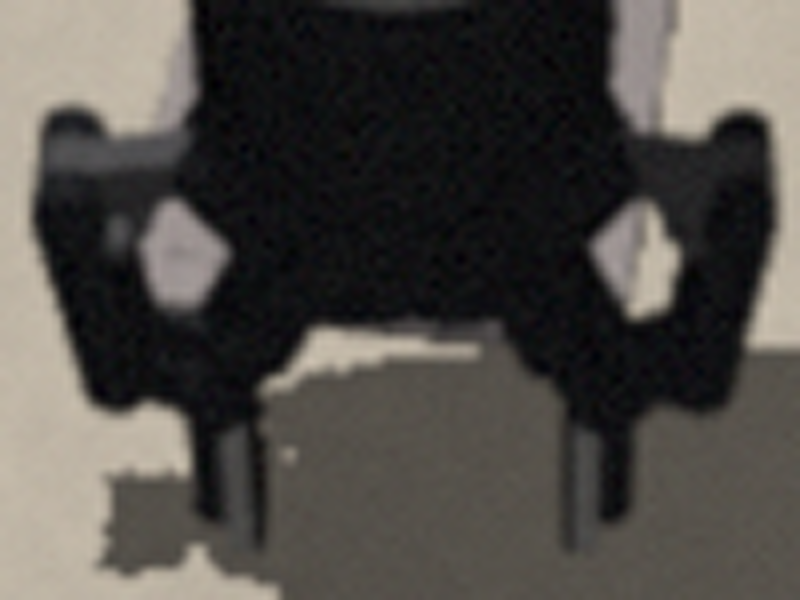

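drive_tool --pt "0.1 0 0 0" --pt "0 0 0 0" --pt "0 0 0 0" --pt "0 0 0 0" --pt "0 0 0 0" --pt "0 0 0 0" --pt "0 0 0 0" --pt "0 0 0 0" --pt "0 0 0 0" --pt "0 0 0 0"

```text
time_s: 8.88
tcp_pos: [0.5298, 0.1524, 0.0792]
orientation: [[0.002, 0.997, 0.073], [-0.002, 0.073, -0.997], [-1.0, 0.002, 0.002]]
ft_force: [0.0, 0.4, 1.3]
width: 0.0598
```

drive_tool --pt "0.1 0 0 0" --pt "0 0 0 0" --pt "0 0 0 0" --pt "0 0 0 0" --pt "0 0 0 0" --pt "0 0 0 0" --pt "0 0 0 0" --pt "0 0 0 0" --pt "0 0 0 0" --pt "0 0 0 0"

```text
time_s: 9.72
tcp_pos: [0.5299, 0.1524, 0.0792]
orientation: [[0.003, 0.997, 0.073], [-0.001, 0.073, -0.997], [-1.0, 0.003, 0.001]]
ft_force: [-0.6, 0.6, 1.8]
width: 0.06
```

The tips touch the riser at TCP z ≈ 0.079. I'll raise 2.5 mm and start pushing.

drive_tool --pt "-0.1 0 0 0" --pt "-0.1 0 0 0" --pt "-0.1 0 0.2 0" --pt "0 0 0.4 0" --pt "0 0 0.4 0" --pt "0 0 0.4 0" --pt "0 0 0.4 0" --pt "0 0 0.4 0" --pt "0 0 0.2 0" --pt "0 0 0 0"

```text
time_s: 10.55
tcp_pos: [0.5316, 0.1248, 0.0818]
orientation: [[0.002, 0.997, 0.072], [-0.002, 0.072, -0.997], [-1.0, 0.002, 0.002]]
ft_force: [-0.3, -0.5, -0.1]
width: 0.0599
```

```bash
python3 rel.py -0.03 -0.029 0.0815
```

```text
t 10.55 tcp riser [-0.0319  0.0812] 0.0818 shift cm tool [ 0.06  0.22 11.01]
yaw err deg -0.16682764081784016 turn about x rad -0.0029 F [-0.28 -0.45 -0.07] w 0.05990219199064163
```

drive_tool --pt "0 0 0.4 0" --pt "0 0 0.4 0" --pt "0 0 0.4 0" --pt "0 0 0.4 0" --pt "0 0 0.4 0" --pt "0 0 0.4 0" --pt "0 0 0.4 0" --pt "0 0 0.3 0" --pt "0 0 0.2 0" --pt "0 0 0 0"

```text
time_s: 11.38
tcp_pos: [0.5337, 0.0891, 0.0818]
orientation: [[0.001, 0.997, 0.072], [-0.001, 0.072, -0.997], [-1.0, 0.001, 0.001]]
ft_force: [0.0, 1.0, -0.3]
width: 0.0595
```

```bash
python3 rel.py -0.03 -0.029 0.0815;python3 - <<'E'
from h import *
for n in("side","top"):
    c=camera(n);cv2.imwrite(f"pics/{n}7.png",cv2.resize(c["img"][100:340,150:470],(800,600),interpolation=cv2.INTER_CUBIC))
E
```

```text
t 11.3833 tcp riser [-0.0325  0.0453] 0.0818 shift cm tool [0.04 0.27 7.43]
yaw err deg -0.1579798177322054 turn about x rad -0.0028 F [ 0.04  0.98 -0.26] w 0.05954391449462352
```

View pics/side7.png

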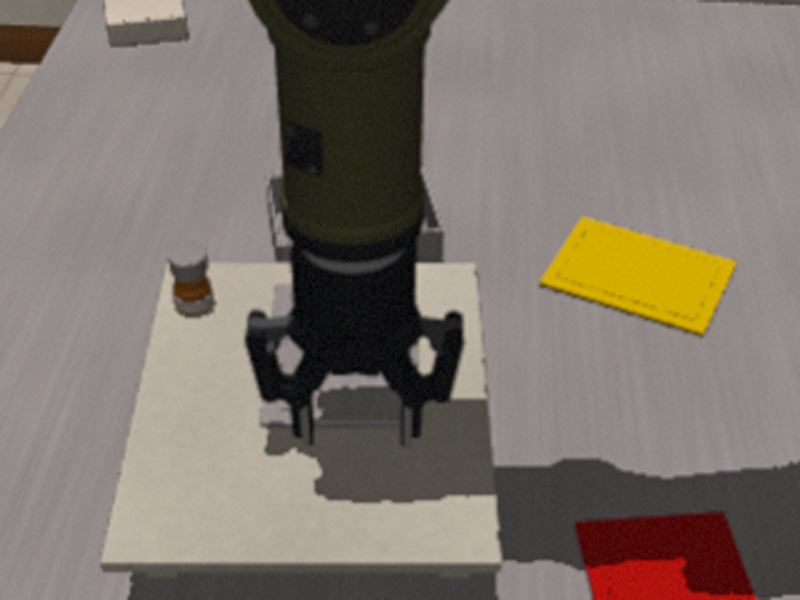

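View pics/top7.png

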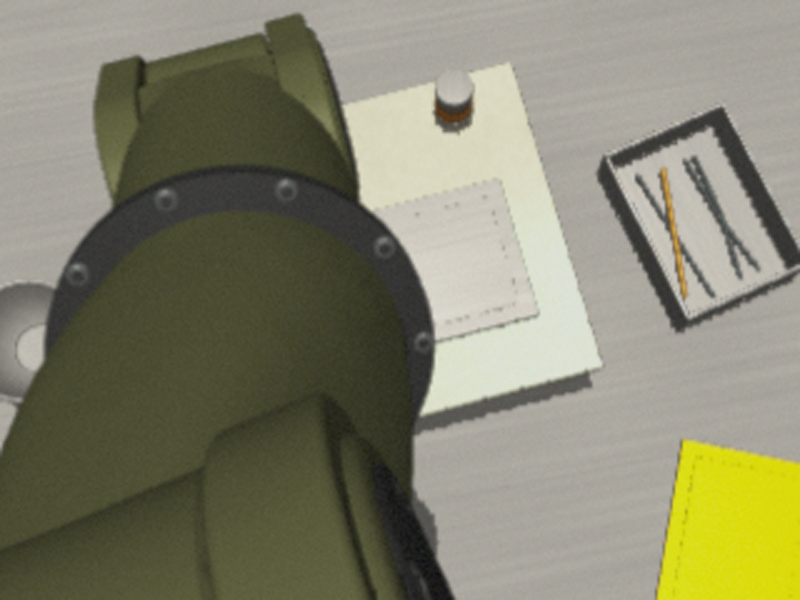

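The lid has squared up against the two fingers. Its right end is at (500,180)–(538,314) in the crop, parallel to the riser edge. I'll push most of the remaining distance, then measure.

drive_tool --pt "0 0 0.5 0" --pt "0 0 0.7 0" --pt "0 0 0.7 0" --pt "0 0 0.7 0" --pt "0 0 0.7 0" --pt "0 0 0.7 0" --pt "0 0 0.6 0" --pt "0 0 0.4 0" --pt "0 0 0.2 0" --pt "0 0 0 0"

```text
time_s: 12.32
tcp_pos: [0.5382, 0.0313, 0.0818]
orientation: [[0.002, 0.997, 0.072], [-0.001, 0.072, -0.997], [-1.0, 0.001, 0.001]]
ft_force: [0.3, 1.4, -0.0]
width: 0.0599
```

```bash
python3 rel.py -0.03 -0.029 0.0815;python3 - <<'E'
from h import *
for n in("side","top"):
    c=camera(n);cv2.imwrite(f"pics/{n}8.png",cv2.resize(c["img"][100:340,150:470],(800,600),interpolation=cv2.INTER_CUBIC))
E
```

```text
t 12.3167 tcp riser [-0.0323 -0.0126] 0.0818 shift cm tool [0.04 0.24 1.64]
yaw err deg -0.1598540693366506 turn about x rad -0.0028 F [ 0.31  1.42 -0.04] w 0.059852722986606904
```

View pics/side8.png

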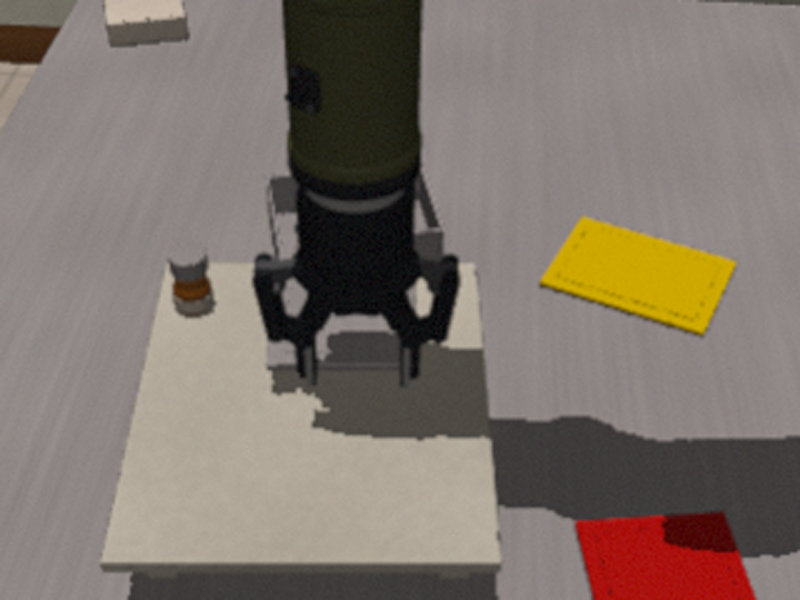

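View pics/top8.png

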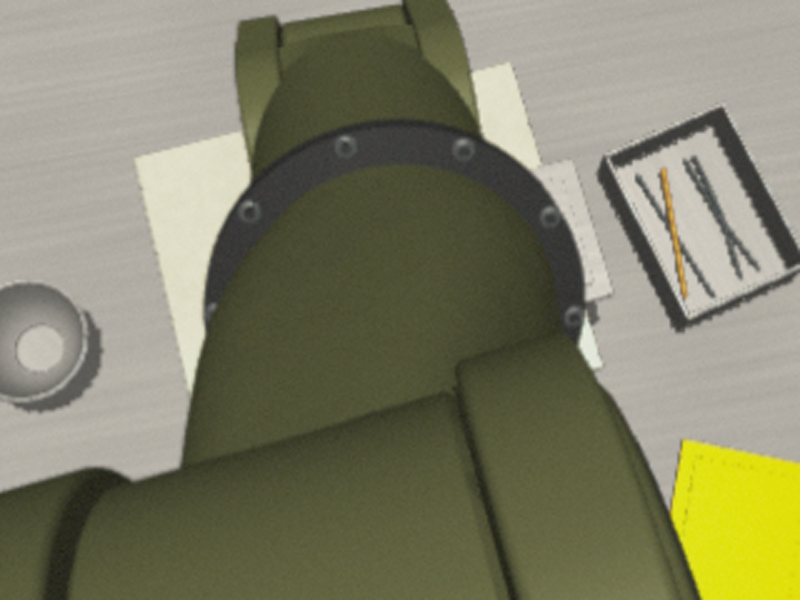

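```bash
python3 - <<'E'
from h import *
R=np.array([.5692,.0459,.0734]); c=camera("top")
for p in((574,160),(611,294)): print(inr(R,px2w(c,[(150+p[0]*.4,100+p[1]*.4)],.076)[0]).round(4))
R=np.array([.5699,.0467,.0761]); c=camera("side")
for p in((268,368),(306,371),(402,369)): print(inr(R,px2w(c,[(150+p[0]*.4,100+p[1]*.4)],.070)[0]).round(4))
E
```

```text
[ 0.0316 -0.1732]
[-0.0755 -0.17  ]
[ 0.0324 -0.0244]
[ 0.0047 -0.0213]
[-0.0649 -0.0235]
```

drive_tool --pt "0 0 0.2 0" --pt "0 0 0.3 0" --pt "0 0 0.3 0" --pt "0 0 0.3 0" --pt "0 0 0.2 0" --pt "0 0 0.2 0" --pt "0 0 0.1 0" --pt "0 0 0 0" --pt "0 0 0 0" --pt "0 0 0 0"

```text
time_s: 13.35
tcp_pos: [0.5394, 0.0166, 0.0818]
orientation: [[0.001, 0.997, 0.076], [-0.0, 0.076, -0.997], [-1.0, 0.001, 0.0]]
ft_force: [0.6, 0.4, -1.0]
width: 0.0599
```

```bash
python3 rel.py -0.03 -0.030 0.0815
```

```text
t 13.35 tcp riser [-0.0322 -0.0273] 0.0818 shift cm tool [0.03 0.22 0.27]
yaw err deg 0.070655192255996 turn about x rad 0.0012 F [ 0.57  0.41 -0.98] w 0.059890852082072295
```

drive_tool --pt "0 0 0.1 0" --pt "0 0 0.1 0" --pt "0 0 0.1 0" --pt "0 0 0 0" --pt "0 0 0 0" --pt "0 0 0 0" --pt "0 0 -0.3 0" --pt "0 0 -0.8 0" --pt "-0.3 0 -1 0" --pt "-0.5 0 -1 0"

```text
time_s: 14.18
tcp_pos: [0.5367, 0.0439, 0.0895]
orientation: [[-0.0, 0.997, 0.072], [-0.002, 0.072, -0.997], [-1.0, -0.0, 0.002]]
ft_force: [1.6, -0.0, -0.7]
width: 0.0598
```

drive_tool --pt "-1 0 -0.5 0" --pt "-2 0 0 0" --pt "-2 0 0 0" --pt "-2 0 0 0" --pt "-2 0 0 0" --pt "-2 0 -2 0" --pt "-2 0 -3 0" --pt "0 0 -3 0" --pt "0 0 -3 0" --pt "0 0 -3 0"

```text
time_s: 15.02
tcp_pos: [0.5246, 0.1973, 0.237]
orientation: [[0.008, 0.997, 0.07], [-0.0, 0.07, -0.998], [-1.0, 0.008, 0.001]]
ft_force: [-0.4, 0.2, -0.6]
width: 0.0592
```

drive_tool --pt "0 -2 -3 0" --pt "0 -2 -3 0" --pt "0 -2 -3 0" --pt "0 -2 -3 0" --pt "0 -2 -3 0" --pt "0 -2 -3 0" --pt "0 -2 -3 0" --pt "0 -1 -2 0" --pt "0 0 0 0" --pt "0 0 0 0"

```text
time_s: 15.85
tcp_pos: [0.3399, 0.44, 0.2466]
orientation: [[0.016, 0.996, 0.09], [0.011, 0.089, -0.996], [-1.0, 0.017, -0.009]]
ft_force: [-0.9, -0.2, -0.2]
width: 0.0598
```

```bash
cat > b.py <<'E'
from h import *
c=camera("top"); s=camera("side")
l0=[.5695+.115*.075-.022,.0463-.115-.002,.075]
r0={"top":[.5692,.0459,.0734],"side":[.5699,.0467,.0761]}
for n,k in(("top",c),("side",s)):
    r=r0[n]; l,e2,ct2=edgefit(k,l0,.11,.15,.076)
    print(n,np.round(l,4),e2,ct2,"lid in riser",inr(r,l).round(4),np.degrees(l[2]-r[2]).round(2),"end",(inr(r,l)[1]-.075*np.cos(l[2]-r[2])).round(4))
    im=k["img"].copy()
    for R,w in((rect(*r,.25,.3,.07),(0,0,255)),(rect(*l,.11,.15,.076),(0,255,0))):
        cv2.polylines(im,[np.round(w2px(k,R)*8).astype(int)],True,w,1,0,3)
    cv2.imwrite(f"pics/{n}_fit2.png",cv2.resize(im[100:340,150:470],(800,600)))
E
python3 b.py
```

```text
top [ 0.5572 -0.0692  0.0818] 0.0013150905737207806 [37 40 40 40] lid in riser [-0.0204 -0.1139] 0.48 end -0.1889
side [ 0.5577 -0.0665  0.0806] 0.0014389200409141616 [40 39 40 40] lid in riser [-0.0207 -0.1119] 0.26 end -0.1869
```

View pics/top_fit2.png

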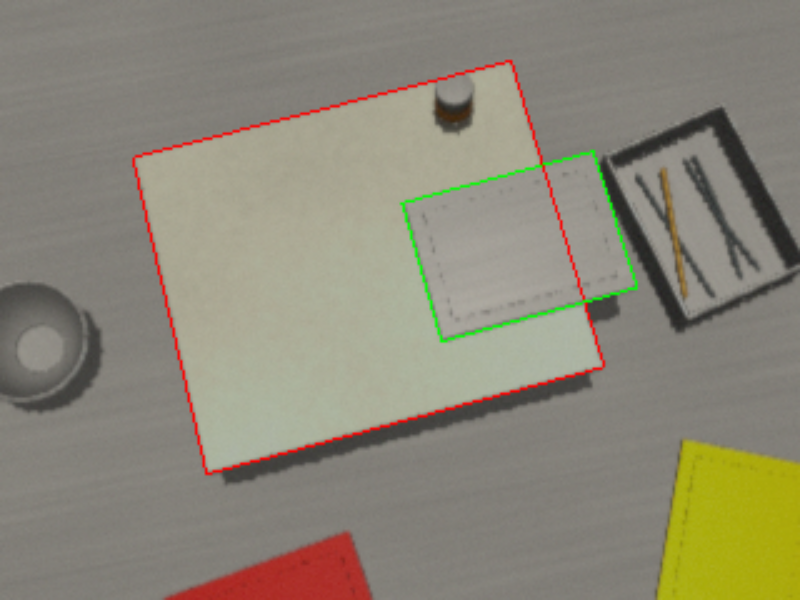

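View pics/side_fit2.png

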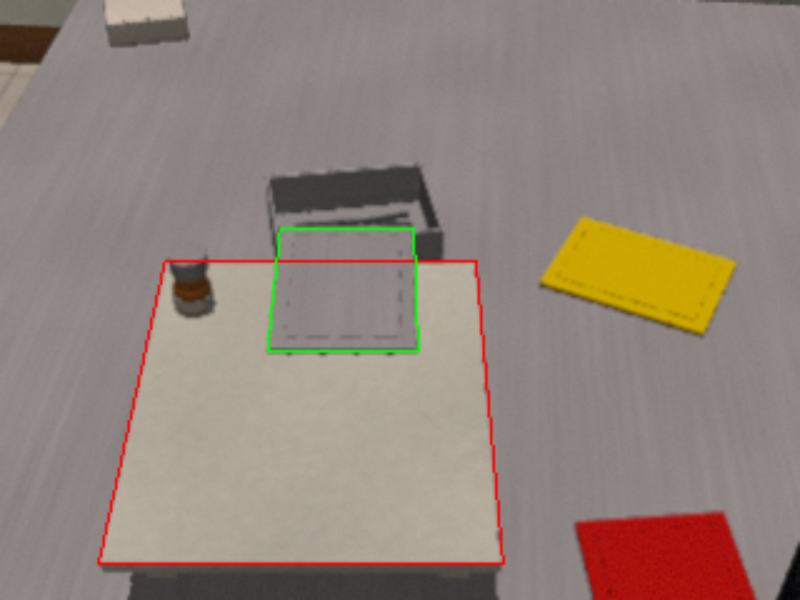

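Both views show the lid flat and square, overhanging by about 37–39 mm. Box, bowl and bottle are at the same pixels as at the start, and the arm is clear, so I'll hand it in.

```bash
python3 -c "
from rig import *
print(read_state()['joint_vel'].round(2)); print(finish_job())"
```

```text
[ 1.78  0.13  1.45  0.82  0.54 -0.42  0.32]
the job is handed in; nothing more can be done
None
```

I pushed the lid along the riser toward the box, which is off the right (-y) end. I used two part-open fingers on the lid's left end, then backed the arm clear and handed the job in at about 16 s. `finish_job` reports no verdict, so the figures below are my own last checks.

- **Overhang:** the lid's right end is at riser y = -0.189 m by the top camera and -0.187 m by the side camera. That is 37–39 mm past the edge. The 2 mm difference between the two is within the calibration error.
- **Square and position:** the lid is turned 0.3–0.5° from the riser, with its centre at riser x = -0.020 m. It hangs over neither the front nor the back edge, and both pictures show it lying flat.
- **Other objects:** the box, bowl and bottle look unchanged from the first pictures. I compared these by eye, not by measurement.
- **Forces:** while finding the height, the fingertips touched the riser lightly, at about 2 N. No reading I took went above that.
- **Arm at hand-in:** it was well clear of everything, though the joints were still settling at under 2°/s.

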